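# Refit the cooling rings and driver of an LED spot lamp

## Robot

A 6-joint arm with a two-finger parallel gripper is mounted at the origin on the work surface. World frame = base frame: x ahead of the robot, y to its left, z up, the work surface at z = 0. Lengths are in m, angles in rad, forces in N, time in s.
With the tool pointing down it reaches from about 0.3 to 0.75 m from the base axis. Payload 8.5 kg.
Tool frame: the origin (TCP) lies at the very end of the fingers, on their centre line; the grasp point (between the pads) lies 19 mm behind it (bot.tcp_to_grasp is the distance from the TCP to the grasp point, in m); z points along the fingers, y is the line along which they close (so a half turn about z gives the same grasp; the last joint's range is limited). The gripper opens to 88 mm and grips with 3 to 60 N. Pads are 18 mm wide; open, the fingers measure 123 mm over their backs; the gripper's body (75 mm by 187 mm) begins 45 mm behind the grasp point.
Start: joints at [0.895, 0.381, 1.297, -0, 1.464, -0.215], TCP at [0.245, 0.493, 0.239] pointing down, gripper open.
Joint ranges: [-3.11, 3.11], [-0.89, 2.33], [0.22, 2.48], [-1.42, 4.56], [0.17, 2.85], [-2.88, 2.88]. Speed limits (rad/s): [2.39, 2.39, 3.14, 3.14, 3.14, 3.14].

## Interface

Orientations are given as a unit quaternion [x, y, z, w].
In Python, from bench import telemetry, cams, bot gives the robot as it stands.
- The arm moves only by the tool move_arm, never from a script. Its argument "deltas" is a list of rows, each a list of 7 numbers: the shift along the tool's x, y, z in m, then the turn, a rotation vector about the tool's x, y, z in degrees, then the opening, from 0 (shut) to 1 (fully open). A call has 1 to 8 rows; each row is the pose to reach, as a shift and turn from the pose commanded when the call began, along the tool's axes at that moment; what a row does not reach only later rows make up. A row lasts 1/8 s, in which the tool goes at most 62.5 mm and 10.7 degrees, less where a joint would pass 70% of its speed; a pose out of reach is approached as far as the arm can. A call with a gripper value outside its range is refused whole. The fingers move at their own pace and stop on an object; "force" is the grip in N (left out, the last holds). Time passes only in rows, so rows that repeat a pose let the fingers close. It gives the time, the measured TCP pose, the force, the opening and the grip force at its end, in the units of the state.
- telemetry.read_state(): the state, without advancing time (a new reading comes with each control period).
- cams.camera(name): name is "side" or "top"; returns a dict with "color" (400x640x3 uint8, blue, green, red), "mtx" (3x3 intrinsics, pixels), "R" (3x3) and "t" (3): a world point X has camera coordinates R X + t. Camera axes: x right, y down, z forward; pixel columns grow to the right and rows downward; lengths in m; the calibration is good to about 2 mm. A picture is of the moment at which its call begins. There is no depth.
- bot.hand_in(): hands the job in; it is judged then, once.
The state is a dict: "t": time; "joint_positions": joint angles; "joint_velocities": joint speeds; "joint_efforts": joint torques, N m; "tcp_pos": TCP position; "eef_rot": TCP orientation; "ft_force": force on the tool from outside, world axes, zero at the start; "ft_torque": the same for the moment, N m; "width": finger opening in m; "grasp_force": force on a finger pad.
Only numpy, scipy, OpenCV 4.12 (cv2) and the standard library are available. Lean on these libraries where they do the work, as an engineer would, in place of code of your own. Each camera call takes 0.05 s, during which the arm holds its last target. There are 200 camera calls.

## Task

Put the LED lamp back together: lift the blue collar off the copper column and lay it in the steel dish, slide all the loose aluminium cooling rings fully down onto the column one by one, largest first and smallest last, and put the collar back on top of them. Also lay the white driver module in the bay of the lamp's tray and push it flush against the black terminal box so that no gap is left. Leave the other things on the bench where they are.

Things in the scene. Friction and masses are not known exactly. Their poses are not given: they have to be found in the camera images.
- lamp: the lamp under repair, one fixed unit: grey gear tray 330 (y) x 72 (x) x 5 mm on the bench, z up. From the -y end: round aluminium lamp head (96 mm across, 14 mm high) with the copper column at y = -115; black terminal box at y = -45 to -5 (60 wide, top 39 mm above the bench); driver bay y = -5 to 165. Origin under the tray's middle
- lamp_seat (a point): foot of the upright copper column, on its axis, on the lamp head's flat top 14 mm above the bench; axes as lamp. The column is 22 mm across and 62 mm high, its last 6 mm tapered to 13 mm. The rings and then the collar stack up from here
- lamp_stop (a point): foot of the terminal box's end face that looks into the bay, on the tray floor 5 mm above the bench; axes as lamp. The bay runs 170 mm from here along +y, open at its end, between side lips 66 mm apart (3 mm thick, 10 mm above the floor). With the driver flush its centre is at y = 50, x within 5 of 0, z = 17 mm from here
- collar_c (a point): blue ribbed plastic retaining collar, a ring 38 mm across and 20 mm high with a 25 mm bore, 30 g; this point is its centre. At the start it sits alone on the column, down on the lamp head. It slides freely
- dish: shallow square steel parts dish, 100 x 100 mm, fixed, floor 3 mm thick, rim 11 mm high, 94 mm inside; origin at the centre of its underside, sides along x and y
- driver_c (a point): LED driver module, white box 56 (x) x 100 (y) x 34 mm (z) with grey terminal strips at both ends, about 0.25 kg, loose on the bench; this point is its centre. Its two ends are alike: either may face the terminal box
- ring1_c (a point): aluminium cooling ring number 1 by size, 70 mm across, 13 mm thick, 25 mm bore, about 110 g, lying flat on the bench; this point is its centre, z along its axis (both faces alike). It may be absent (None): three or four of the five rings are there
- ring2_c (a point): aluminium cooling ring number 2 by size, 64 mm across, 13 mm thick, 25 mm bore, about 95 g, lying flat on the bench; this point is its centre, z along its axis (both faces alike). It may be absent (None): three or four of the five rings are there
- ring3_c (a point): aluminium cooling ring number 3 by size, 58 mm across, 13 mm thick, 25 mm bore, about 80 g, lying flat on the bench; this point is its centre, z along its axis (both faces alike). It may be absent (None): three or four of the five rings are there
- ring4_c (a point): aluminium cooling ring number 4 by size, 52 mm across, 13 mm thick, 25 mm bore, about 65 g, lying flat on the bench; this point is its centre, z along its axis (both faces alike). It may be absent (None): three or four of the five rings are there
- ring5_c (a point): aluminium cooling ring number 5 by size, 46 mm across, 13 mm thick, 25 mm bore, about 50 g, lying flat on the bench; this point is its centre, z along its axis (both faces alike). It may be absent (None): three or four of the five rings are there
- flux_bottle: bystander: white plastic flux bottle, upright, 52 mm across and 120 mm high; origin at the centre of its underside
- solder_sucker: bystander: blue desoldering pump lying down, 190 mm long, 22 mm thick; origin under its middle, x along it
- capacitor: bystander: black electrolytic capacitor can, upright, 35 mm across and 50 mm high; origin at the centre of its underside
- circuit_board: bystander: green circuit board with parts on it, 110 x 150 mm, 35 mm high over its parts; origin under its middle
- screwdriver: bystander: red screwdriver lying down, 190 mm long, 26 mm thick; origin under its middle, x along it towards the blade
- brush: bystander: small flat brush lying down, 160 mm long, 42 mm wide, 20 mm thick; origin under its middle, x along it

How it is judged:
On the way, in this order (a step that is already met when the one before it is completed fails the run):
1. the blue collar is off the column and lies in the steel dish (x of collar_c in the frame of dish between -0.042 and 0.042 m and y of collar_c in the frame of dish between -0.042 and 0.042 m and z of collar_c in the frame of dish below 0.03 m), for 0.2 s.
2. the largest (70 mm) ring, if there is one, is down on the column (horizontal distance between ring1_c and lamp_seat below 0.004 m and z of ring1_c in the frame of lamp_seat below 0.0105 m and angle between ring1_c's own z axis and vertical below 0.08 rad), for 0.2 s.
3. the 64 mm ring, if there is one, is down on the column (horizontal distance between ring2_c and lamp_seat below 0.004 m and z of ring2_c in the frame of lamp_seat below 0.0235 m and angle between ring2_c's own z axis and vertical below 0.08 rad), for 0.2 s.
4. the 58 mm ring, if there is one, is down on the column (horizontal distance between ring3_c and lamp_seat below 0.004 m and z of ring3_c in the frame of lamp_seat below 0.0365 m and angle between ring3_c's own z axis and vertical below 0.08 rad), for 0.2 s.
5. the 52 mm ring, if there is one, is down on the column (horizontal distance between ring4_c and lamp_seat below 0.004 m and z of ring4_c in the frame of lamp_seat below 0.0495 m and angle between ring4_c's own z axis and vertical below 0.08 rad), for 0.2 s.
6. the smallest (46 mm) ring, if there is one, is down on the column (horizontal distance between ring5_c and lamp_seat below 0.004 m and z of ring5_c in the frame of lamp_seat below 0.0495 m and angle between ring5_c's own z axis and vertical below 0.08 rad), for 0.2 s.
7. the collar is back on the column above the rings (horizontal distance between collar_c and lamp_seat below 0.004 m and z of collar_c in the frame of lamp_seat below 0.066 m and angle between collar_c's own z axis and vertical below 0.08 rad), for 0.2 s.
At the end, for the whole second after the job is handed in: Rings present flat on the column (tilt < 0.08 rad, 4 mm), largest lowest, collar on top; driver flat in the bay, end within 3 mm of the terminal box, square within 0.05 rad; all released and at rest (all of step 2 and all of step 3 and all of step 4 and all of step 5 and all of step 6 and all of step 7 and linear speed of each of ring1, ring2, ring3, ring4, ring5, driver, collar below 0.02 m/s and z of each of ring2_c, ring3_c, ring4_c, ring5_c in the frame of ring1_c above 0.009 m and z of each of ring3_c, ring4_c, ring5_c in the frame of ring2_c above 0.009 m and z of each of ring4_c, ring5_c in the frame of ring3_c above 0.009 m and z of ring5_c in the frame of ring4_c above 0.009 m and z of collar_c in the frame of ring1_c above 0.012 m and z of collar_c in the frame of ring2_c above 0.012 m and z of collar_c in the frame of ring3_c above 0.012 m and z of collar_c in the frame of ring4_c above 0.012 m and z of collar_c in the frame of ring5_c above 0.012 m and y of driver_c in the frame of lamp_stop between 0.047 and 0.053 m and x of driver_c in the frame of lamp_stop between -0.008 and 0.008 m and z of driver_c in the frame of lamp_stop below 0.021 m and angle between the y axis of driver_c and the y axis of lamp_stop, either way round below 0.05 rad and angle between driver_c's own z axis and vertical below 0.06 rad); the robot touches nothing.
It fails at once if a bystander is knocked about (moved more than 5 cm) (distance of any of flux_bottle, solder_sucker, capacitor, circuit_board, screwdriver, brush from where it was at the start of the episode above 0.05 m).
It fails at once if the flux bottle or the capacitor is knocked over (angle between any of flux_bottle, capacitor's own z axis and vertical above 0.7 rad).
Of ring1, ring2, ring3, ring4, ring5 only 3 to 4 are there at a start; the rules pass over those that are not, and their reading is None.
At some moment in a run one of ring1, ring2, ring3, ring4, ring5, driver may be knocked a few centimetres aside while the robot is not near it.
It also fails if it takes over 200 s, if anything falls off the work surface, if the arm or the gripper's body presses on something with over 40 N, if the wrist force passes 120 N, or if a joint passes its speed limit or range.

## Working session

There is one attempt and no reset: what is moved stays moved. The work goes in short steps, Python scripts to look and compute and a tool call to move; the robot and the scene stay as the last step left them, time stands still between calls to the robot, and variables do not carry over. Pictures are saved under pics/ and viewed, at most 14 in all, crops included, and the job is handed in when it is done.

Besides the shell and the picture viewer there is one more tool, called after "Request:" by a JSON object that holds its "fn" and its "kwargs", one argument or row to a line. move_arm: Moves the arm, as the interface text tells. Its arguments: {"type":"object","properties":{"deltas":{"type":"array"},"force":{"type":"number"}},"required":["deltas"]}

```bash
ls; mkdir -p pics
python3 - <<'E'
from bench import telemetry,cams,bot
import cv2
s=telemetry.read_state();print(s)
for n in("top","side"):
    c=cams.camera(n);cv2.imwrite(f"pics/{n}0.png",c["color"]);print(n,c["mtx"],c["R"],c["t"])
E
```

```text
pics
{'t': 0.0, 'joint_positions': array([ 8.94714827e-01,  3.81227789e-01,  1.29825690e+00, -3.43334485e-05,
        1.46362186e+00, -2.15298222e-01]), 'joint_velocities': array([-0.00162807, -0.00064908,  0.00091394,  0.00045168,  0.00079725,
       -0.00050627]), 'joint_efforts': array([-6.07914390e-04, -4.37944114e+01, -2.24550176e+01,  7.12901889e-02,
        3.53458780e-02, -1.59481751e-04]), 'tcp_pos': array([0.24438375, 0.49240524, 0.23812201]), 'eef_rot': array([ 2.28356965e-01,  9.73577179e-01, -6.90362430e-04, -3.10906264e-04]), 'ft_force': array([-0.14878589,  0.07216469, -0.69085656]), 'ft_torque': array([-0.01021295, -0.00104808, -0.01705635]), 'grasp_force': 0.0, 'width': 0.0880084479645125}
top [[459.45062779   0.         329.65034319]
 [  0.         459.45062779 197.1624295 ]
 [  0.           0.           1.        ]] [[-0.01548661 -0.99980622 -0.01215274]
 [-0.99036823  0.01701064 -0.13740966]
 [ 0.13758976  0.00990767 -0.99043975]] [-0.06571458  0.59417686  1.18121049]
side [[485.60437552   0.         326.33536763]
 [  0.         485.60437552 200.3111968 ]
 [  0.           0.           1.        ]] [[ 0.78739014 -0.61629996 -0.01382528]
 [-0.46149008 -0.57443799 -0.67605318]
 [ 0.40870977  0.53869783 -0.73672313]] [-0.49462807  0.26667756  0.91183248]
```

View pics/top0.png

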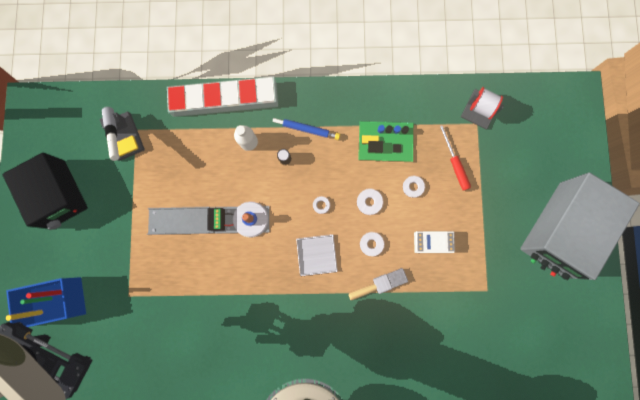

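View pics/side0.png

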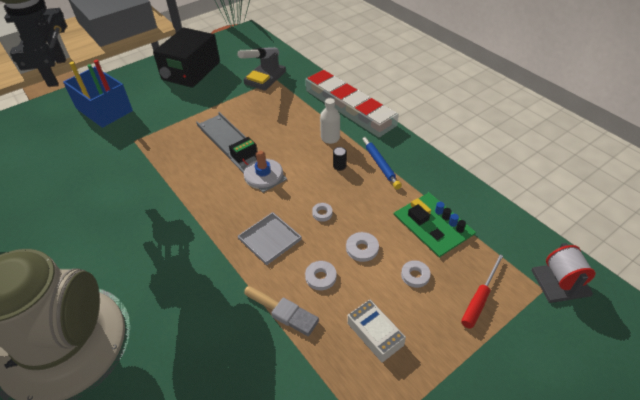

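The top view shows four rings at about (321,205), (370,202), (414,187) and (372,244). The driver is at (434,242), the lamp head at (250,219), the dish at (317,256), and the bay extends to the left. Next I'll measure these.

```bash
cat > h.py <<'E'
import cv2,numpy as np
from scipy.spatial.transform import Rotation as Ro
from bench import telemetry,cams,bot
def ray(c,uv,z):
    d=np.linalg.inv(c["mtx"])@np.array([uv[0],uv[1],1.]);d=c["R"].T@d;o=-c["R"].T@c["t"]
    return o+d*(z-o[2])/d[2]
def proj(c,X):
    p=c["mtx"]@(c["R"]@np.array(X,float)+c["t"]);return p[:2]/p[2]
def blobs(c,mask,z,amin=60,roi=None):
    m=mask.astype(np.uint8)*255
    if roi is not None:
        k=np.zeros_like(m);x0,y0,x1,y1=roi;k[y0:y1,x0:x1]=255;m&=k
    m=cv2.morphologyEx(m,cv2.MORPH_CLOSE,np.ones((3,3)))
    out=[]
    for q in cv2.findContours(m,cv2.RETR_EXTERNAL,cv2.CHAIN_APPROX_NONE)[0]:
        if cv2.contourArea(q)<amin: continue
        P=np.array([ray(c,p[0],z)[:2] for p in q]).astype(np.float32)
        out.append((cv2.minAreaRect(P),cv2.minEnclosingCircle(P),cv2.minAreaRect(q)[0],cv2.contourArea(P)))
    return out
def hsv(c): return cv2.cvtColor(c["color"],cv2.COLOR_BGR2HSV).astype(int)
def grey(c):
    h=hsv(c);return (h[...,1]<60)&(h[...,2]>95)
def show(o):
    for r,e,u,a in o: print(np.round(u),"rect c",np.round(r[0],4),"sz",np.round(r[1],4),"ang",round(r[2],1),"circ",np.round(e[0],4),"d",round(2*e[1],4),"deq",round(2*(a/np.pi)**.5,4))
E
python3 - <<'E'
from h import *
c=cams.camera("top")
show(blobs(c,grey(c),0.0065,roi=(140,150,480,290)))
s=cams.camera("side");print('side');show(blobs(s,grey(s),0.0065,roi=(200,110,450,360)))
m=c["color"];cv2.imwrite("pics/c.png",cv2.resize(m[165:285,140:290],None,fx=5,fy=5,interpolation=cv2.INTER_CUBIC))
m=s["color"];cv2.imwrite("pics/cs.png",cv2.resize(m[105:205,190:330],None,fx=5,fy=5,interpolation=cv2.INTER_CUBIC))
h=hsv(c)
b=(h[...,0]>95)&(h[...,0]<130)&(h[...,1]>120);show(blobs(c,b,.034,8,(230,200,275,240)))
o=((h[...,0]<12))&(h[...,1]>120);show(blobs(c,o,.076,5,(235,200,275,240)))
E
```

```text
[390. 280.] rect c [ 0.3715 -0.2331] sz [0.0423 0.0868] ang 18.3 circ [ 0.3736 -0.2324] d 0.0907 deq 0.0626
[316. 255.] rect c [ 0.4426 -0.037 ] sz [0.1015 0.1013] ang 5.6 circ [ 0.4429 -0.0365] d 0.1391 deq 0.1114
[372. 244.] rect c [ 0.4699 -0.1871] sz [0.0647 0.0617] ang 89.1 circ [ 0.4692 -0.1866] d 0.0665 deq 0.0634
[434. 242.] rect c [ 0.4726 -0.3538] sz [0.1083 0.0563] ang 89.1 circ [ 0.4717 -0.3531] d 0.118 deq 0.0872
[208. 219.] rect c [0.5436 0.2581] sz [0.3304 0.0928] ang 89.1 circ [0.5422 0.2582] d 0.3366 deq 0.1615
[321. 204.] rect c [ 0.578  -0.0511] sz [0.0437 0.0467] ang 89.1 circ [ 0.5776 -0.0516] d 0.0486 deq 0.0455
[370. 202.] rect c [ 0.5841 -0.1836] sz [0.0682 0.0689] ang 88.6 circ [ 0.5845 -0.1843] d 0.073 deq 0.0699
[414. 186.] rect c [ 0.6235 -0.305 ] sz [0.0574 0.0584] ang 87.9 circ [ 0.6237 -0.3058] d 0.0629 deq 0.0586
[284. 155.] rect c [0.718  0.0512] sz [0.0307 0.0284] ang 89.0 circ [0.7191 0.0528] d 0.0344 deq 0.0302
side
[376. 329.] rect c [ 0.4747 -0.3462] sz [0.1121 0.0683] ang 89.2 circ [ 0.4767 -0.346 ] d 0.124 deq 0.0956
[294. 316.] rect c [ 0.37  
[... 542 characters left out ...]
.0516] sz [0.0553 0.0459] ang 53.1 circ [ 0.5741 -0.0505] d 0.057 deq 0.0503
[340. 150.] rect c [0.7395 0.0869] sz [0.0271 0.0285] ang 51.1 circ [0.7395 0.0869] d 0.0328 deq 0.0289
[238. 152.] rect c [0.5422 0.2609] sz [0.3347 0.0985] ang 88.7 circ [0.5553 0.2608] d 0.3364 deq 0.1379
[398. 134.] rect c [0.9113 0.0397] sz [0.1991 0.2893] ang 50.9 circ [0.9237 0.055 ] d 0.3307 deq 0.1745
[331. 126.] rect c [0.7841 0.1809] sz [0.1434 0.0551] ang 54.7 circ [0.7818 0.1837] d 0.1455 deq 0.0924
[248. 223.] rect c [0.5283 0.1415] sz [0.0241 0.0053] ang 89.1 circ [0.5296 0.1415] d 0.0244 deq 0.0088
[247. 217.] rect c [0.5403 0.1375] sz [0.0209 0.0155] ang 89.1 circ [0.5377 0.1376] d 0.0235 deq 0.0178
```

View pics/c.png

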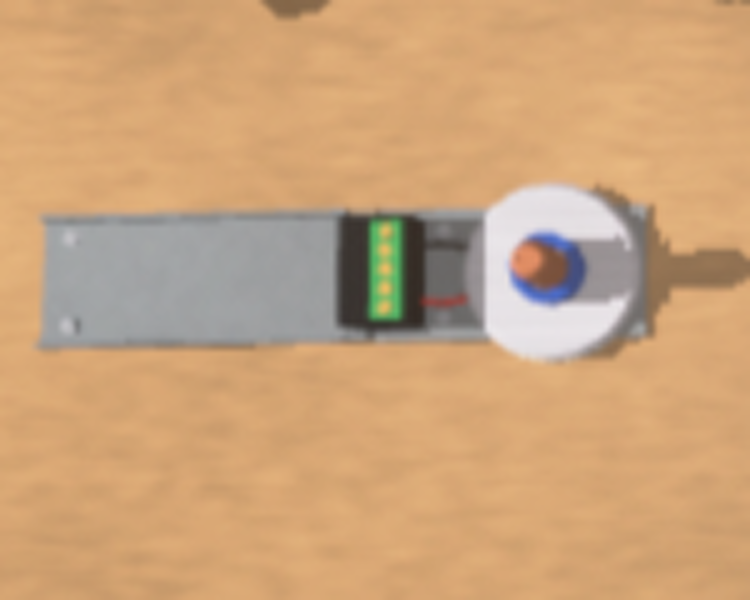

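View pics/cs.png

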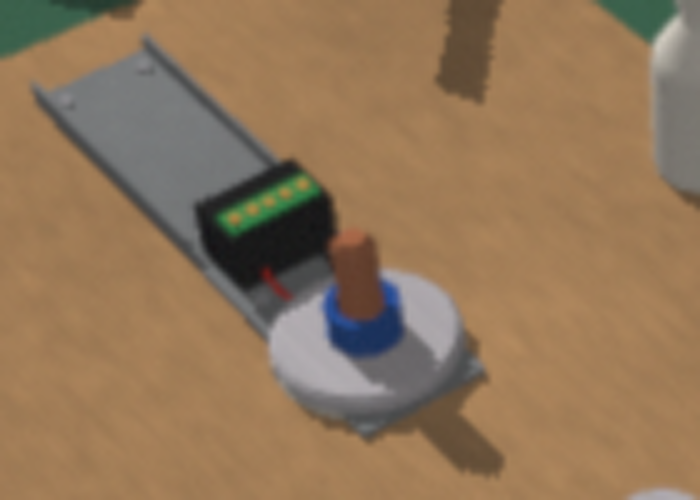

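The crops show the column tip at about (245.4,217) in the top view and (260.6,152.6) in the side view. The blue collar sits on the head, and the tray edges are nearly parallel to y. Next I'll triangulate the column, the driver and the dish.

Run:
```python
from h import *
c=cams.camera("top");s=cams.camera("side")
print("tip top",ray(c,(245.4,217),.076),"side",ray(s,(260.6,152.9),.076))
print("head top",ray(c,(249.8,219.2),.014),"side head centre",ray(s,(190+367/5,105+340/5),.014))
for n,cc in(("top",c),("side",s)):
    h=hsv(cc);b=(h[...,0]>100)&(h[...,0]<130)&(h[...,1]>110)
    u=proj(cc,(.535,.143,.03));u=u.astype(int);print(n)
    show(blobs(cc,b,.024,5,(u[0]-25,u[1]-25,u[0]+25,u[1]+25)))
# tray edges: box-bay corners
for p in[(45,217),(340,213),(40,347),(340,326)]:print("lip",ray(c,(140+p[0]/5,165+p[1]/5),.015))
print("boxface top",ray(c,(140+338/5,165+270/5),.039))
# driver top face
h=hsv(c);show(blobs(c,grey(c),.034,200,(405,220,465,265)))
h=hsv(s);show(blobs(s,(h[...,1]<45)&(h[...,2]>150),.034,200,(330,285,420,365)))
m=c["color"][215:275,290:470];cv2.imwrite("pics/d.png",cv2.resize(m,None,fx=4.4,fy=4.4,interpolation=cv2.INTER_CUBIC))
```

```text
tip top [0.54032734 0.14170921 0.076     ] side [0.53913859 0.13713459 0.076     ]
head top [0.54024459 0.1418179  0.014     ] side head centre [0.53657906 0.13346523 0.014     ]
top
[250. 222.] rect c [0.5325 0.1398] sz [0.0154 0.0338] ang 17.6 circ [0.5399 0.1421] d 0.034 deq 0.0103
side
[262. 168.] rect c [0.5375 0.1388] sz [0.0456 0.0345] ang 57.6 circ [0.5386 0.1401] d 0.0511 deq 0.0315
lip [0.57417147 0.41657258 0.015     ]
lip [0.57364258 0.25565701 0.015     ]
lip [0.50357101 0.41654481 0.015     ]
lip [0.51225868 0.25436779 0.015     ]
boxface top [0.54030721 0.24941741 0.039     ]
[434. 242.] rect c [ 0.4715 -0.3479] sz [0.1059 0.0551] ang 89.1 circ [ 0.4707 -0.3473] d 0.1154 deq 0.0853
[375. 325.] rect c [ 0.4684 -0.3511] sz [0.096  0.0547] ang 89.3 circ [ 0.4679 -0.3509] d 0.108 deq 0.0657
```

View pics/d.png

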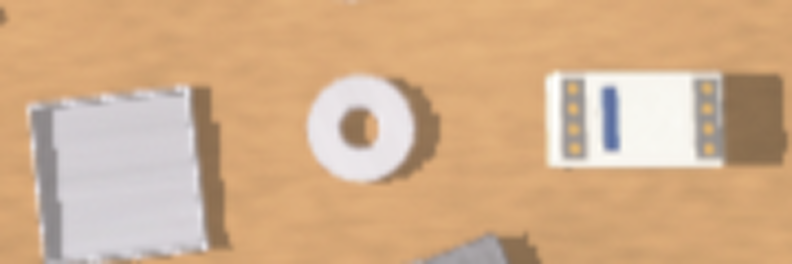

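Request:
{"fn": "move_arm", "kwargs": {
  "deltas": [
    [-0.422,-0.184,0.07,0,0,63.6,1],
    [-0.422,-0.184,0.07,0,0,63.6,1],
    [-0.422,-0.184,0.07,0,0,63.6,1],
    [-0.422,-0.184,0.07,0,0,63.6,1],
    [-0.422,-0.184,0.07,0,0,63.6,1],
    [-0.422,-0.184,0.07,0,0,63.6,1],
    [-0.422,-0.184,0.07,0,0,63.6,1],
    [-0.422,-0.184,0.07,0,0,63.6,1]
  ],
  "force": 10
}}

```text
t: 1.3
tcp_pos: [0.5422, 0.1375, 0.168]
eef_rot: [0.708, 0.706, -0.0, -0.0]
ft_force: [-0.5, -0.4, 0.4]
width: 0.088
grasp_force: 0.0
```

Request:
{"fn": "move_arm", "kwargs": {
  "deltas": [
    [0,0,0.06,0,0,0,1],
    [0,0,0.1,0,0,0,1],
    [0,0,0.13,0,0,0,1],
    [0,0,0.148,0,0,0,1],
    [0,0,0.148,0,0,0,1],
    [0,0,0.148,0,0,0,1]
  ]
}}

```text
t: 2.05
tcp_pos: [0.5412, 0.1402, 0.0215]
eef_rot: [0.707, 0.707, 0.0, 0.0]
ft_force: [-0.0, 0.9, 0.3]
width: 0.0881
grasp_force: 0.0
```

Run:
```python
from h import *
s=cams.camera("side");m=s["color"];cv2.imwrite("pics/e.png",cv2.resize(m[90:220,180:350],None,fx=4,fy=4,interpolation=cv2.INTER_CUBIC))
print(telemetry.read_state()["tcp_pos"])
```

```text
[0.54124516 0.14019361 0.02169831]
```

View pics/e.png

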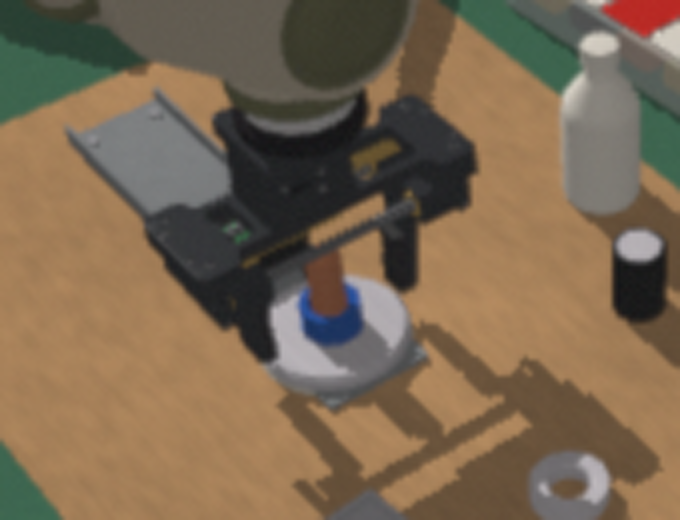

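The fingers straddle the collar and the column, which lie between them at about (330,315). I'll close now.

Request:
{"fn": "move_arm", "kwargs": {
  "deltas": [
    [0,0,0.002,0,0,0,0.3],
    [0,0,0.002,0,0,0,0.3],
    [0,0,0.002,0,0,0,0.3],
    [0,0,0.002,0,0,0,0.3],
    [0,0,0.002,0,0,0,0.3],
    [0,0,0.002,0,0,0,0.3],
    [0,0,0.002,0,0,0,0.3],
    [0,0,0.002,0,0,0,0.3]
  ],
  "force": 10
}}

```text
t: 3.1
tcp_pos: [0.5407, 0.1402, 0.0188]
eef_rot: [0.707, 0.707, 0.0, 0.0]
ft_force: [0.2, -0.2, 0.2]
width: 0.0384
grasp_force: 10.0
```

Request:
{"fn": "move_arm", "kwargs": {
  "deltas": [
    [0,0,-0.05,0,0,0,0.3],
    [0,0,-0.1,0,0,0,0.3],
    [0,0,-0.1,0,0,0,0.3],
    [-0.06,-0.033,-0.1,0,0,0,0.3],
    [-0.12,-0.066,-0.1,0,0,0,0.3],
    [-0.177,-0.099,-0.1,0,0,0,0.3],
    [-0.177,-0.099,-0.1,0,0,0,0.3],
    [-0.177,-0.099,-0.1,0,0,0,0.3]
  ]
}}

```text
t: 4.1
tcp_pos: [0.4416, -0.0371, 0.1184]
eef_rot: [0.708, 0.706, -0.0, -0.0]
ft_force: [0.1, -0.8, -0.7]
width: 0.0384
grasp_force: 10.0
```

Request:
{"fn": "move_arm", "kwargs": {
  "deltas": [
    [0,0,0.05,0,0,0,0.3],
    [0,0,0.09,0,0,0,0.3],
    [0,0,0.109,0,0,0,0.3],
    [0,0,0.109,0,0,0,0.3],
    [0,0,0.109,0,0,0,0.3],
    [0,0,0.109,0,0,0,0.55],
    [0,0,0.109,0,0,0,0.55],
    [0,0,0.109,0,0,0,0.55]
  ]
}}

```text
t: 5.1
tcp_pos: [0.4418, -0.0369, 0.0101]
eef_rot: [0.707, 0.707, 0.0, 0.0]
ft_force: [0.4, 0.0, -0.5]
width: 0.0485
grasp_force: 0.0
```

Request:
{"fn": "move_arm", "kwargs": {
  "deltas": [
    [0,0,-0.05,0,0,0,0.55],
    [0,0,-0.08,0,0,0,1],
    [-0.05,0.05,-0.1,0,0,0,1],
    [-0.1,0.1,-0.1,0,0,0,1],
    [-0.147,0.1425,-0.1,0,0,0,1],
    [-0.147,0.1425,-0.1,0,0,0,1],
    [-0.147,0.1425,-0.1,0,0,0,1]
  ]
}}

```text
t: 5.98
tcp_pos: [0.5843, -0.1846, 0.1092]
eef_rot: [0.708, 0.707, -0.0, -0.0]
ft_force: [-0.1, 0.4, -0.3]
width: 0.0881
grasp_force: 0.0
```

```bash
cat > look.py <<'E'
from h import *
print(telemetry.read_state()["tcp_pos"].round(4))
for n,roi in(("top",(140,150,480,290)),("side",(200,110,450,370))):
    c=cams.camera(n);print(n)
    show([b for b in blobs(c,grey(c),.0065,300 if n=="side" else 200,roi) if b[1][1]<.075])
    h=hsv(c);b=(h[...,0]>100)&(h[...,0]<130)&(h[...,1]>110);print("collar");show(blobs(c,b,.013,15,(285,225,345,285) if n=="top" else (235,205,310,265)))
    cv2.imwrite("pics/last_%s.png"%n,c["color"])
E
python3 look.py
```

```text
[ 0.5843 -0.1846  0.1092]
top
[390. 280.] rect c [ 0.3711 -0.2332] sz [0.0432 0.0868] ang 18.3 circ [ 0.3736 -0.2324] d 0.0907 deq 0.0628
[434. 242.] rect c [ 0.4726 -0.3538] sz [0.1084 0.0563] ang 89.1 circ [ 0.4732 -0.3532] d 0.1193 deq 0.0871
collar
side
[376. 329.] rect c [ 0.4747 -0.3462] sz [0.1121 0.0683] ang 89.2 circ [ 0.474  -0.3463] d 0.127 deq 0.0957
[294. 316.] rect c [ 0.3702 -0.2282] sz [0.0474 0.0871] ang 20.5 circ [ 0.3719 -0.2277] d 0.0929 deq 0.0643
[320. 275.] rect c [ 0.4678 -0.1853] sz [0.0685 0.0641] ang 51.5 circ [ 0.4675 -0.1852] d 0.0714 deq 0.0673
[415. 274.] rect c [ 0.6219 -0.3042] sz [0.0659 0.0579] ang 34.6 circ [ 0.6218 -0.3039] d 0.0669 deq 0.0615
[362. 246.] rect c [ 0.5826 -0.1834] sz [0.0783 0.0692] ang 50.4 circ [ 0.5827 -0.1835] d 0.0798 deq 0.074
[269. 237.] rect c [ 0.4402 -0.0371] sz [0.104  0.1064] ang 5.6 circ [ 0.4393 -0.0378] d 0.1421 deq 0.1145
collar
[269. 234.] rect c [ 0.4406 -0.0341] sz [0.0507 0.0358] ang 62.2 circ [ 0.4407 -0.0339] d 0.0518 deq 0.0428
```

Request:
{"fn": "move_arm", "kwargs": {
  "deltas": [
    [0.0005,0,0.05,0,0,0,1],
    [0.0005,0,0.09,0,0,0,1],
    [0.0005,0,0.104,0,0,0,1],
    [0.0005,0,0.104,0,0,0,1],
    [0.0005,0,0.104,0,0,0,1],
    [0.0005,0,0.104,0,0,0,0.6],
    [0.0005,0,0.104,0,0,0,0.6],
    [0.0005,0,0.104,0,0,0,0.6]
  ],
  "force": 15
}}

```text
t: 7.08
tcp_pos: [0.5844, -0.1835, 0.0064]
eef_rot: [0.707, 0.707, 0.0, 0.0]
ft_force: [-0.6, 0.5, 5.4]
width: 0.0689
grasp_force: 15.0
```

Request:
{"fn": "move_arm", "kwargs": {
  "deltas": [
    [0,0,0,0,0,0,0.6],
    [0,0,-0.02,0,0,0,0.6],
    [0,0,-0.06,0,0,0,0.6],
    [0,0,-0.1,0,0,0,0.6],
    [0,0,-0.1,0,0,0,0.6]
  ]
}}

```text
t: 7.7
tcp_pos: [0.5853, -0.1839, 0.1084]
eef_rot: [0.707, 0.707, 0.001, 0.003]
ft_force: [-0.4, 0.6, -2.2]
width: 0.0684
grasp_force: 15.0
```

Run:
```python
from h import *
st=telemetry.read_state();print(st["tcp_pos"],st["width"])
s=cams.camera("side");m=s["color"];u=proj(s,st["tcp_pos"]).astype(int);print(u)
cv2.imwrite("pics/f.png",cv2.resize(m[u[1]-60:u[1]+50,u[0]-70:u[0]+70],None,fx=5,fy=5,interpolation=cv2.INTER_CUBIC))
```

```text
[ 0.58528094 -0.18385963  0.10843764] 0.06839880470970261
[365 214]
```

View pics/f.png

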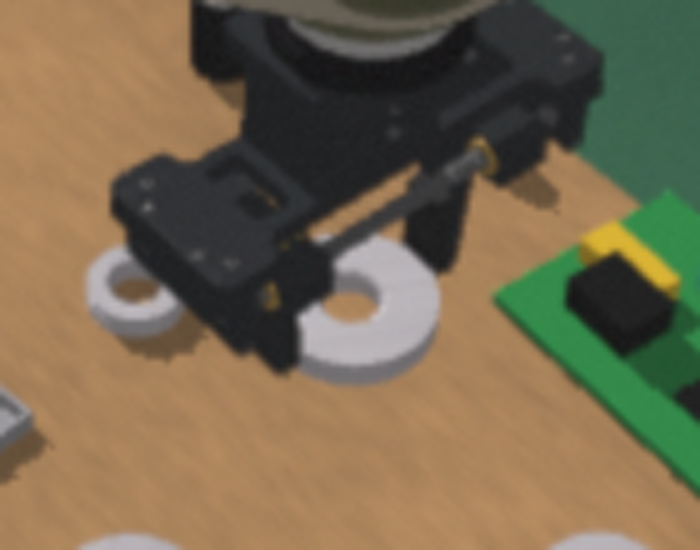

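Ring 1 is held flat, with its bore centre at crop (352,297), which matches the TCP. I'll carry it above the column.

Request:
{"fn": "move_arm", "kwargs": {
  "deltas": [
    [0.05,-0.007,0,0,0,0,0.6],
    [0.1,-0.014,0,0,0,0,0.6],
    [0.16,-0.022,0,0,0,0,0.6],
    [0.22,-0.03,0,0,0,0,0.6],
    [0.28,-0.038,0,0,0,0,0.6],
    [0.3245,-0.044,0,0,0,0,0.6],
    [0.3245,-0.044,0,0,0,0,0.6],
    [0.3245,-0.044,0,0,0,0,0.6]
  ]
}}

```text
t: 8.75
tcp_pos: [0.5399, 0.1406, 0.1046]
eef_rot: [0.707, 0.707, -0.001, -0.001]
ft_force: [0.5, 0.0, -1.3]
width: 0.0683
grasp_force: 15.0
```

```bash
cat > over.py <<'E'
from h import *
import sys
st=telemetry.read_state();print(st["tcp_pos"].round(4),st["width"].round(4) if hasattr(st["width"],'round') else st["width"],st["ft_force"].round(1))
s=cams.camera("side");m=s["color"];u=proj(s,st["tcp_pos"]).astype(int);print(u,proj(s,(.5405,.1405,.076)))
cv2.imwrite(sys.argv[1],cv2.resize(m[u[1]-40:u[1]+60,u[0]-60:u[0]+60],None,fx=5,fy=5,interpolation=cv2.INTER_CUBIC));print("origin",u-[60,40])
E
python3 over.py pics/g.png
```

```text
[0.5399 0.1406 0.1046] 0.06827927538281064 [ 0.5  0.  -1.3]
[258 142] [260.31287351 151.91813168]
origin [198 102]
```

View pics/g.png

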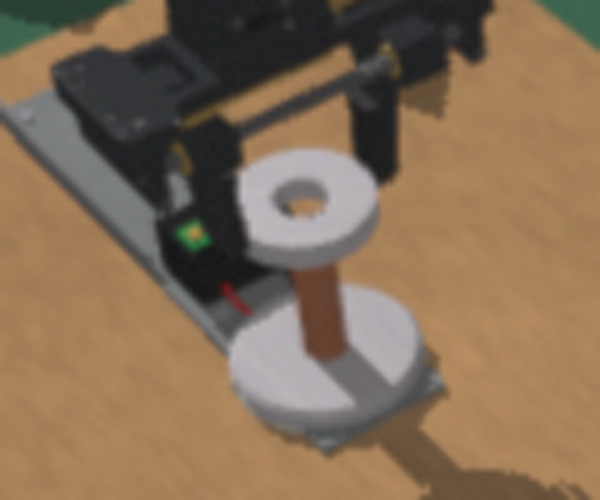

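Request:
{"fn": "move_arm", "kwargs": {
  "deltas": [
    [0,0.0005,0.01,0,0,0,0.6],
    [0,0.0005,0.02,0,0,0,0.6],
    [0,0.0005,0.03,0,0,0,0.6],
    [0,0.0005,0.037,0,0,0,0.6],
    [0,0.0005,0.043,0,0,0,0.6],
    [0,0.0005,0.043,0,0,0,0.6]
  ]
}}

```text
t: 9.55
tcp_pos: [0.5406, 0.1412, 0.0624]
eef_rot: [0.707, 0.707, -0.0, -0.0]
ft_force: [0.1, -0.1, -1.4]
width: 0.0685
grasp_force: 15.0
```

Request:
{"fn": "move_arm", "kwargs": {
  "deltas": [
    [0,0,0.012,0,0,0,0.6],
    [0,0,0.024,0,0,0,0.6],
    [0,0,0.037,0,0,0,0.6],
    [0,0,0.037,0,0,0,0.6],
    [0,0,0.037,0,0,0,1],
    [0,0,0.037,0,0,0,1],
    [0,0,0.037,0,0,0,1]
  ]
}}

```text
t: 10.42
tcp_pos: [0.5409, 0.1412, 0.0262]
eef_rot: [0.707, 0.707, 0.0, 0.0]
ft_force: [-0.2, 0.2, -0.2]
width: 0.0879
grasp_force: 0.0
```

Request:
{"fn": "move_arm", "kwargs": {
  "deltas": [
    [0,0,-0.04,0,0,0,1],
    [0,0,-0.08,0,0,0,1],
    [-0.05,-0.01,-0.1,0,0,0,1],
    [-0.11,-0.024,-0.1,0,0,0,1],
    [-0.17,-0.036,-0.1,0,0,0,1],
    [-0.23,-0.05,-0.1,0,0,0,1],
    [-0.29,-0.064,-0.1,0,0,0,1],
    [-0.3275,-0.0715,-0.1,0,0,0,1]
  ]
}}

```text
t: 11.42
tcp_pos: [0.4684, -0.1888, 0.1261]
eef_rot: [0.708, 0.706, -0.0, 0.0]
ft_force: [-0.7, 0.4, 0.6]
width: 0.0882
grasp_force: 0.0
```

```bash
python3 look.py
python3 - <<'E'
from h import *
s=cams.camera("side");m=s["color"]
cv2.imwrite("pics/i.png",cv2.resize(m[130:240,220:350],None,fx=5,fy=5,interpolation=cv2.INTER_CUBIC))
E
```

```text
[ 0.4684 -0.1888  0.1261]
top
[321. 204.] rect c [ 0.578  -0.0511] sz [0.0437 0.0467] ang 89.1 circ [ 0.5776 -0.0516] d 0.0486 deq 0.0455
[414. 186.] rect c [ 0.6235 -0.305 ] sz [0.0574 0.0584] ang 87.9 circ [ 0.6237 -0.3058] d 0.0629 deq 0.0586
collar
[316. 255.] rect c [ 0.4427 -0.0349] sz [0.034  0.0339] ang 44.4 circ [ 0.4427 -0.0349] d 0.0359 deq 0.0338
side
[376. 329.] rect c [ 0.4749 -0.3462] sz [0.1121 0.0686] ang 89.2 circ [ 0.474  -0.3463] d 0.127 deq 0.0959
[294. 316.] rect c [ 0.3703 -0.2287] sz [0.0474 0.0882] ang 20.5 circ [ 0.372 -0.228] d 0.0934 deq 0.0642
[320. 275.] rect c [ 0.4678 -0.1853] sz [0.0685 0.0641] ang 51.5 circ [ 0.4675 -0.1852] d 0.0714 deq 0.0673
[415. 274.] rect c [ 0.622  -0.3039] sz [0.0655 0.0586] ang 28.9 circ [ 0.6218 -0.3039] d 0.0669 deq 0.0616
[261. 243.] rect c [ 0.4261 -0.0387] sz [0.0759 0.1065] ang 5.0 circ [ 0.4278 -0.0384] d 0.1286 deq 0.0765
collar
[267. 236.] rect c [ 0.4355 -0.033 ] sz [0.0505 0.0284] ang 85.3 circ [ 0.4411 -0.0334] d 0.0529 deq 0.0334
```

View pics/i.png

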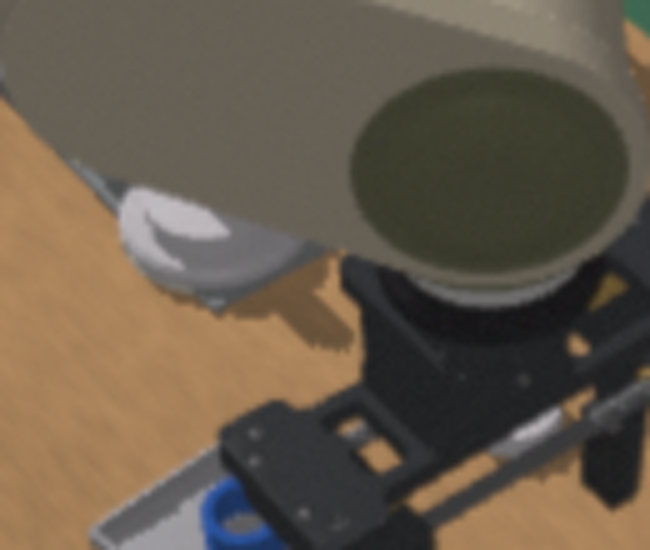

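The view is mostly occluded, but ring 1 appears to be down on the head at crop (200,230). I'll grasp ring 2 next.

Request:
{"fn": "move_arm", "kwargs": {
  "deltas": [
    [0,0,0,0,0,0,1],
    [0,0,0.05,0,0,0,1],
    [0,0,0.09,0,0,0,1],
    [0,0,0.12,0,0,0,1],
    [0,0,0.12,0,0,0,1],
    [0,0,0.12,0,0,0,1],
    [0,0,0.12,0,0,0,0.6],
    [0,0,0.12,0,0,0,0.6]
  ]
}}

```text
t: 12.58
tcp_pos: [0.4696, -0.1865, 0.0066]
eef_rot: [0.707, 0.707, 0.0, 0.001]
ft_force: [0.7, -0.0, 0.2]
width: 0.0702
grasp_force: 0.0
```

Request:
{"fn": "move_arm", "kwargs": {
  "deltas": [
    [0,0,0,0,0,0,0.6],
    [0,0,0,0,0,0,0.6],
    [0,0,-0.03,0,0,0,0.6],
    [0,0,-0.06,0,0,0,0.6],
    [0,0,-0.1,0,0,0,0.6],
    [0,0,-0.1,0,0,0,0.6]
  ]
}}

```text
t: 13.32
tcp_pos: [0.4701, -0.1869, 0.1079]
eef_rot: [0.707, 0.707, 0.0, 0.003]
ft_force: [0.1, 0.3, -2.6]
width: 0.0631
grasp_force: 15.0
```

```bash
cat > inhand.py <<'E'
# offset of held ring's bore/outline from TCP, side view
from h import *
st=telemetry.read_state();p=st["tcp_pos"];print(p.round(4),st["width"])
s=cams.camera("side");u=proj(s,p).astype(int)
h=hsv(s);m=((h[...,1]<60)&(h[...,2]>95)).astype(np.uint8)
w=20;q=m[u[1]-w:u[1]+w,u[0]-w:u[0]+w]
inv=(1-q).astype(np.uint8);n,l,stt,ce=cv2.connectedComponentsWithStats(inv)
k=l[w,w];print("tcp px",proj(s,p).round(1),"bore px",(ce[k]+u-w).round(1),stt[k], "world",ray(s,ce[k]+u-w,p[2]+.006).round(4))
E
python3 inhand.py
```

```text
[ 0.4701 -0.1869  0.1079] 0.06310501659747926
tcp px [320.7 244.5] bore px [317.4 242.1] [   0    0   40   40 1014] world [ 0.4661 -0.1821  0.1139]
```

Request:
{"fn": "move_arm", "kwargs": {
  "deltas": [
    [0.05,0.01,0,0,0,0,0.6],
    [0.1,0.022,0,0,0,0,0.6],
    [0.16,0.035,0,0,0,0,0.6],
    [0.22,0.048,0,0,0,0,0.6],
    [0.28,0.061,0,0,0,0,0.6],
    [0.3273,0.0713,0,0,0,0,0.6],
    [0.3273,0.0713,0,0,0,0,0.6],
    [0.3273,0.0713,0,0,0,0,0.6]
  ]
}}

```text
t: 14.38
tcp_pos: [0.5399, 0.1405, 0.1045]
eef_rot: [0.707, 0.707, -0.001, -0.001]
ft_force: [0.2, -0.8, -0.6]
width: 0.0631
grasp_force: 15.0
```

```bash
python3 over.py pics/j.png
```

```text
[0.5399 0.1405 0.1045] 0.06305489170700763 [ 0.2 -0.8 -0.6]
[258 142] [260.31287351 151.91813168]
origin [198 102]
```

View pics/j.png

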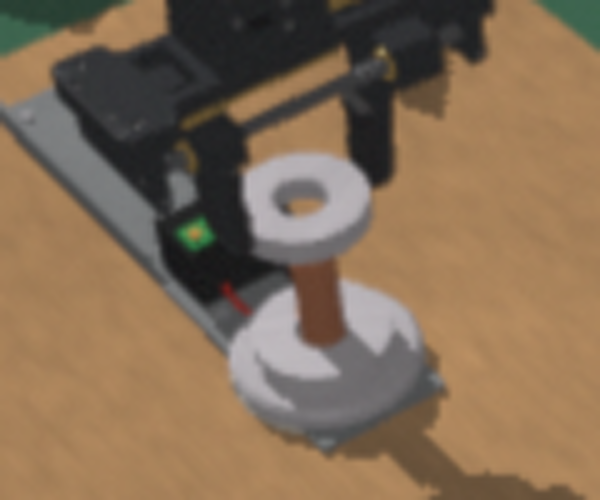

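Ring 1 lies flat on the head, and ring 2's bore is at (299,198), the same place ring 1's was before its descent. I'll lower it.

Request:
{"fn": "move_arm", "kwargs": {
  "deltas": [
    [0,0.0005,0.01,0,0,0,0.6],
    [0,0.0005,0.02,0,0,0,0.6],
    [0,0.0005,0.03,0,0,0,0.6],
    [0,0.0005,0.037,0,0,0,0.6],
    [0,0.0005,0.043,0,0,0,0.6],
    [0,0.0005,0.043,0,0,0,0.6]
  ]
}}

```text
t: 15.18
tcp_pos: [0.5409, 0.141, 0.0624]
eef_rot: [0.707, 0.707, -0.0, -0.0]
ft_force: [-0.5, 0.0, -0.7]
width: 0.063
grasp_force: 15.0
```

Request:
{"fn": "move_arm", "kwargs": {
  "deltas": [
    [0,0,0.012,0,0,0,0.6],
    [0,0,0.022,0,0,0,0.6],
    [0,0,0.022,0,0,0,0.6],
    [0,0,0.022,0,0,0,0.95],
    [0,0,0.022,0,0,0,0.95],
    [0,0,0.022,0,0,0,0.95],
    [0,0,-0.03,0,0,0,0.95],
    [0,0,-0.07,0,0,0,0.95]
  ]
}}

```text
t: 16.18
tcp_pos: [0.5411, 0.141, 0.1345]
eef_rot: [0.707, 0.707, 0.0, 0.0]
ft_force: [-0.2, -0.4, -1.0]
width: 0.0838
grasp_force: 0.0
```

Request:
{"fn": "move_arm", "kwargs": {
  "deltas": [
    [-0.06,0.01,0,0,0,0,0.78],
    [-0.12,0.022,0,0,0,0,0.78],
    [-0.18,0.033,0,0,0,0,0.78],
    [-0.24,0.044,0,0,0,0,0.78],
    [-0.3,0.055,0,0,0,0,0.78],
    [-0.36,0.066,0,0,0,0,0.78],
    [-0.42,0.077,0,0,0,0,0.78],
    [-0.446,0.082,0,0,0,0,0.78]
  ]
}}

```text
t: 17.18
tcp_pos: [0.6227, -0.3084, 0.1324]
eef_rot: [0.708, 0.706, -0.0, 0.0]
ft_force: [0.1, -0.4, -1.6]
width: 0.0687
grasp_force: 0.0
```

```bash
python3 look.py|grep -v rrr
python3 - <<'E'
from h import *
c=cams.camera("side");h=hsv(c);g=(h[...,0]>45)&(h[...,0]<75)&(h[...,1]>150)&(h[...,2]>80)
for b in blobs(c,g,.002,100,(380,180,480,260)): print(cv2.boxPoints(b[0]).round(3))
E
```

```text
[ 0.6227 -0.3084  0.1324]
top
[321. 204.] rect c [ 0.578  -0.0511] sz [0.0437 0.0467] ang 89.1 circ [ 0.5776 -0.0516] d 0.0486 deq 0.0455
collar
side
[376. 329.] rect c [ 0.4747 -0.3462] sz [0.1121 0.0683] ang 89.2 circ [ 0.474  -0.3463] d 0.127 deq 0.0958
[294. 316.] rect c [ 0.3703 -0.2287] sz [0.0474 0.0881] ang 20.4 circ [ 0.372 -0.228] d 0.0934 deq 0.0656
[416. 274.] rect c [ 0.622  -0.3039] sz [0.0655 0.0586] ang 28.9 circ [ 0.6226 -0.3053] d 0.0663 deq 0.0616
[269. 237.] rect c [ 0.4404 -0.0371] sz [0.1036 0.1064] ang 5.6 circ [ 0.4393 -0.0378] d 0.1421 deq 0.1156
collar
[269. 234.] rect c [ 0.4406 -0.0341] sz [0.0507 0.0358] ang 62.2 circ [ 0.4407 -0.0339] d 0.0518 deq 0.0428
[[ 0.696 -0.301]
 [ 0.806 -0.308]
 [ 0.809 -0.252]
 [ 0.699 -0.245]]
```

Request:
{"fn": "move_arm", "kwargs": {
  "deltas": [
    [0,0,0,0,0,0,0.78],
    [0,0,0.05,0,0,0,0.78],
    [0,0,0.09,0,0,0,0.78],
    [0,0,0.126,0,0,0,0.78],
    [0,0,0.126,0,0,0,0.78],
    [0,0,0.126,0,0,0,0.78],
    [0,0,0.126,0,0,0,0.5],
    [0,0,0.126,0,0,0,0.5]
  ]
}}

```text
t: 18.32
tcp_pos: [0.6237, -0.3053, 0.0086]
eef_rot: [0.707, 0.707, 0.0, 0.001]
ft_force: [0.7, 1.3, 6.0]
width: 0.0571
grasp_force: 15.0
```

Request:
{"fn": "move_arm", "kwargs": {
  "deltas": [
    [0,0,0,0,0,0,0.5],
    [0,0,0,0,0,0,0.5],
    [0,0,-0.03,0,0,0,0.5],
    [0,0,-0.06,0,0,0,0.5],
    [0,0,-0.1,0,0,0,0.5],
    [0,0,-0.1,0,0,0,0.5]
  ]
}}

```text
t: 19.08
tcp_pos: [0.6241, -0.3058, 0.1106]
eef_rot: [0.707, 0.707, 0.001, 0.003]
ft_force: [0.3, 0.4, -1.4]
width: 0.0572
grasp_force: 15.0
```

Request:
{"fn": "move_arm", "kwargs": {
  "deltas": [
    [0.06,-0.011,0,0,0,0,0.5],
    [0.12,-0.022,0,0,0,0,0.5],
    [0.18,-0.033,0,0,0,0,0.5],
    [0.24,-0.044,0,0,0,0,0.5],
    [0.3,-0.055,0,0,0,0,0.5],
    [0.36,-0.066,0,0,0,0,0.5],
    [0.42,-0.077,0,0,0,0,0.5],
    [0.446,-0.082,0,0,0,0,0.5]
  ]
}}

```text
t: 20.08
tcp_pos: [0.5394, 0.1437, 0.1059]
eef_rot: [0.706, 0.708, -0.001, -0.001]
ft_force: [0.6, -0.4, -1.2]
width: 0.0571
grasp_force: 15.0
```

Request:
{"fn": "move_arm", "kwargs": {
  "deltas": [
    [0,0,0,0,0,0,0.5],
    [0,0,0,0,0,0,0.5]
  ]
}}

```text
t: 20.32
tcp_pos: [0.5411, 0.1401, 0.1063]
eef_rot: [0.707, 0.707, -0.0, -0.0]
ft_force: [-0.3, 0.1, -1.1]
width: 0.0567
grasp_force: 15.0
```

```bash
python3 over.py pics/k.png
```

```text
[0.5411 0.1401 0.1063] 0.056743006221595574 [-0.3  0.1 -1.1]
[259 142] [260.31287351 151.91813168]
origin [199 102]
```

View pics/k.png

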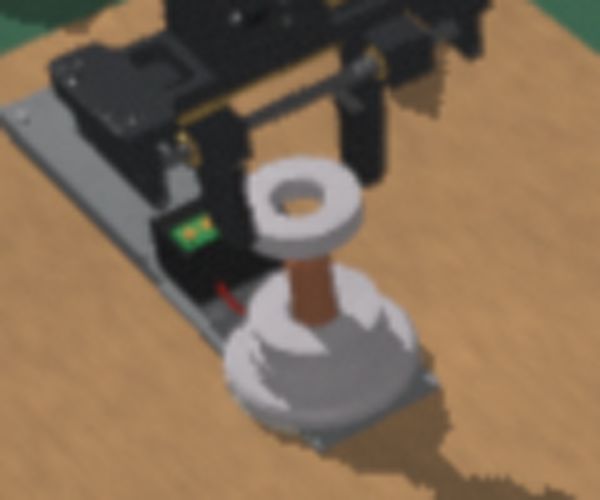

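Rings 1 and 2 are seated. Ring 3's bore is at (297,198), above the column. I'll lower it.

Request:
{"fn": "move_arm", "kwargs": {
  "deltas": [
    [0,0,0.01,0,0,0,0.5],
    [0,0,0.02,0,0,0,0.5],
    [0,0,0.03,0,0,0,0.5],
    [0,0,0.037,0,0,0,0.5],
    [0,0,0.043,0,0,0,0.5],
    [0,0,0.043,0,0,0,0.5]
  ]
}}

```text
t: 21.12
tcp_pos: [0.5409, 0.141, 0.0634]
eef_rot: [0.707, 0.707, -0.0, -0.0]
ft_force: [0.3, -1.3, -1.1]
width: 0.0573
grasp_force: 15.0
```

Request:
{"fn": "move_arm", "kwargs": {
  "deltas": [
    [0,0,0.008,0,0,0,0.5],
    [0,0,0.01,0,0,0,0.5],
    [0,0,0.01,0,0,0,0.5],
    [0,0,0.01,0,0,0,0.9],
    [0,0,0.01,0,0,0,0.9],
    [0,0,0.01,0,0,0,0.9],
    [0,0,-0.03,0,0,0,0.9],
    [0,0,-0.06,0,0,0,0.9]
  ]
}}

```text
t: 22.12
tcp_pos: [0.5412, 0.141, 0.1251]
eef_rot: [0.707, 0.707, 0.0, 0.0]
ft_force: [0.5, 0.0, 0.1]
width: 0.0791
grasp_force: 0.0
```

Request:
{"fn": "move_arm", "kwargs": {
  "deltas": [
    [-0.05,0.01,0,0,0,0,0.65],
    [-0.1,0.02,0,0,0,0,0.65],
    [-0.15,0.03,0,0,0,0,0.65],
    [-0.1925,0.037,0,0,0,0,0.65],
    [-0.1925,0.037,0,0,0,0,0.65],
    [-0.1925,0.037,0,0,0,0,0.65]
  ]
}}

```text
t: 22.88
tcp_pos: [0.5778, -0.051, 0.1237]
eef_rot: [0.707, 0.707, 0.0, -0.0]
ft_force: [-0.9, 0.9, -0.4]
width: 0.0568
grasp_force: 0.0
```

```bash
python3 look.py
```

```text
[ 0.5778 -0.051   0.1237]
top
[390. 280.] rect c [ 0.3715 -0.2331] sz [0.0423 0.0868] ang 18.1 circ [ 0.3736 -0.2324] d 0.0907 deq 0.0624
[434. 242.] rect c [ 0.4726 -0.3538] sz [0.1083 0.0563] ang 89.1 circ [ 0.4717 -0.3531] d 0.118 deq 0.0868
collar
side
[376. 329.] rect c [ 0.4749 -0.3459] sz [0.1127 0.0687] ang 89.2 circ [ 0.4748 -0.3469] d 0.1267 deq 0.0946
[294. 316.] rect c [ 0.3703 -0.2287] sz [0.0474 0.0882] ang 20.5 circ [ 0.372 -0.228] d 0.0934 deq 0.0645
[269. 237.] rect c [ 0.4402 -0.0371] sz [0.104  0.1064] ang 5.6 circ [ 0.4393 -0.0378] d 0.1421 deq 0.1145
collar
[269. 234.] rect c [ 0.4406 -0.0341] sz [0.0507 0.0358] ang 62.2 circ [ 0.4407 -0.0339] d 0.0518 deq 0.0428
```

Run:
```python
from h import *
c=cams.camera("side");show(blobs(c,grey(c),.0065,80,(290,180,360,240)))
```

```text
[322. 212.] rect c [ 0.5753 -0.0515] sz [0.0552 0.0459] ang 53.1 circ [ 0.5753 -0.0508] d 0.0568 deq 0.0503
```

Request:
{"fn": "move_arm", "kwargs": {
  "deltas": [
    [0,0,0.05,0,0,0,0.65],
    [0,0,0.09,0,0,0,0.65],
    [0,0,0.118,0,0,0,0.65],
    [0,0,0.118,0,0,0,0.65],
    [0,0,0.118,0,0,0,0.65],
    [0,0,0.118,0,0,0,0.4],
    [0,0,0.118,0,0,0,0.4],
    [0,0,0.118,0,0,0,0.4]
  ]
}}

```text
t: 24.02
tcp_pos: [0.5786, -0.0516, 0.007]
eef_rot: [0.707, 0.707, 0.001, 0.001]
ft_force: [-0.7, 0.6, 7.2]
width: 0.0452
grasp_force: 15.0
```

Request:
{"fn": "move_arm", "kwargs": {
  "deltas": [
    [0,0,0,0,0,0,0.4],
    [0,0,0,0,0,0,0.4],
    [0,0,-0.03,0,0,0,0.4],
    [0,0,-0.06,0,0,0,0.4],
    [0,0,-0.11,0,0,0,0.4],
    [0,0,-0.11,0,0,0,0.4]
  ]
}}

```text
t: 24.78
tcp_pos: [0.5795, -0.0519, 0.1196]
eef_rot: [0.707, 0.707, 0.002, 0.003]
ft_force: [-0.5, -0.9, -1.0]
width: 0.0453
grasp_force: 15.0
```

Request:
{"fn": "move_arm", "kwargs": {
  "deltas": [
    [0.05,-0.01,0,0,0,0,0.4],
    [0.1,-0.02,0,0,0,0,0.4],
    [0.15,-0.03,0,0,0,0,0.4],
    [0.1925,-0.037,0,0,0,0,0.4],
    [0.1925,-0.037,0,0,0,0,0.4],
    [0.1925,-0.037,0,0,0,0,0.4]
  ]
}}

```text
t: 25.52
tcp_pos: [0.541, 0.1404, 0.1152]
eef_rot: [0.707, 0.707, -0.0, -0.0]
ft_force: [0.7, -0.6, -0.5]
width: 0.0452
grasp_force: 15.0
```

```bash
python3 over.py pics/l.png
```

```text
[0.541  0.1404 0.1152] 0.04517831878923416 [ 0.7 -0.6 -0.5]
[258 139] [260.31287351 151.91813168]
origin [198  99]
```

View pics/l.png

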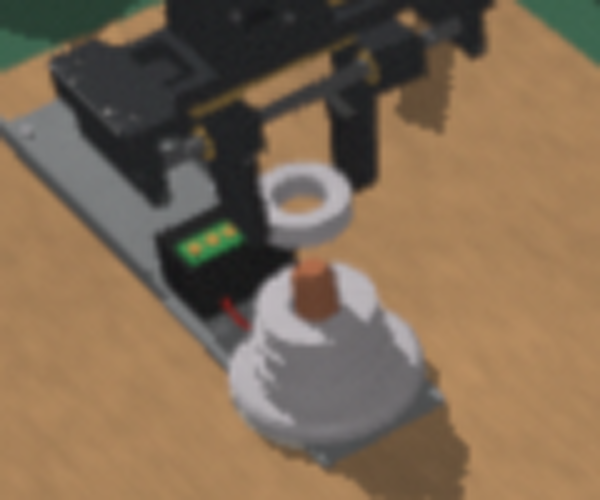

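Three rings are seated and ring 5 is centred at (300,200) above the tip.

Request:
{"fn": "move_arm", "kwargs": {
  "deltas": [
    [0,0,0.015,0,0,0,0.4],
    [0,0,0.03,0,0,0,0.4],
    [0,0,0.038,0,0,0,0.4],
    [0,0,0.046,0,0,0,0.4],
    [0,0,0.051,0,0,0,0.4],
    [0,0,0.051,0,0,0,0.4]
  ]
}}

```text
t: 26.32
tcp_pos: [0.541, 0.141, 0.0645]
eef_rot: [0.707, 0.707, -0.0, -0.0]
ft_force: [-0.1, -0.3, -1.2]
width: 0.0456
grasp_force: 15.0
```

Request:
{"fn": "move_arm", "kwargs": {
  "deltas": [
    [0,0,0.001,0,0,0,0.75],
    [0,0,0.001,0,0,0,0.75],
    [0,0,0.001,0,0,0,0.75],
    [0,0,-0.03,0,0,0,0.75],
    [0,0,-0.06,0,0,0,0.75]
  ]
}}

```text
t: 26.95
tcp_pos: [0.5409, 0.1409, 0.1255]
eef_rot: [0.707, 0.707, -0.0, -0.0]
ft_force: [0.3, -0.5, -0.4]
width: 0.0663
grasp_force: 0.0
```

Request:
{"fn": "move_arm", "kwargs": {
  "deltas": [
    [-0.05,-0.03,0,0,0,0,0.55],
    [-0.1,-0.06,0,0,0,0,0.55],
    [-0.15,-0.085,0,0,0,0,0.55],
    [-0.178,-0.099,0,0,0,0,0.55],
    [-0.178,-0.099,0,0,0,0,0.55],
    [-0.178,-0.099,0,0,0,0,0.55]
  ]
}}

```text
t: 27.7
tcp_pos: [0.4424, -0.0366, 0.1249]
eef_rot: [0.707, 0.707, 0.0, 0.0]
ft_force: [-0.0, -0.0, 0.2]
width: 0.0484
grasp_force: 0.0
```

```bash
python3 look.py
```

```text
[ 0.4424 -0.0366  0.1249]
top
[390. 281.] rect c [ 0.3709 -0.2328] sz [0.0431 0.0859] ang 18.1 circ [ 0.3723 -0.2323] d 0.0907 deq 0.062
[434. 242.] rect c [ 0.4726 -0.3534] sz [0.1067 0.0563] ang 89.1 circ [ 0.4717 -0.354 ] d 0.1165 deq 0.0855
collar
side
[376. 329.] rect c [ 0.4743 -0.3463] sz [0.1119 0.0698] ang 89.3 circ [ 0.474  -0.3463] d 0.127 deq 0.0903
[292. 312.] rect c [ 0.3682 -0.2231] sz [0.0474 0.0762] ang 20.5 circ [ 0.3695 -0.221 ] d 0.08 deq 0.0563
[269. 237.] rect c [ 0.4402 -0.0371] sz [0.104  0.1066] ang 5.7 circ [ 0.4393 -0.0378] d 0.1421 deq 0.1142
[330. 126.] rect c [0.7828 0.1815] sz [0.1429 0.0537] ang 53.1 circ [0.7818 0.1837] d 0.1455 deq 0.0925
collar
[269. 234.] rect c [ 0.4406 -0.0341] sz [0.0507 0.0358] ang 62.2 circ [ 0.4407 -0.0339] d 0.0518 deq 0.0427
```

Request:
{"fn": "move_arm", "kwargs": {
  "deltas": [
    [0,0,0.05,0,0,0,0.55],
    [0,0,0.09,0,0,0,0.55],
    [0,0,0.115,0,0,0,0.55],
    [0,0,0.115,0,0,0,0.55],
    [0,0,0.115,0,0,0,0.55],
    [0,0,0.115,0,0,0,0.3],
    [0,0,0.115,0,0,0,0.3],
    [0,0,0.115,0,0,0,0.3]
  ],
  "force": 10
}}

```text
t: 28.8
tcp_pos: [0.4426, -0.0371, 0.0106]
eef_rot: [0.707, 0.707, 0.001, 0.001]
ft_force: [0.7, 0.4, 7.0]
width: 0.0382
grasp_force: 10.0
```

Request:
{"fn": "move_arm", "kwargs": {
  "deltas": [
    [0,0,-0.03,0,0,0,0.3],
    [0,0,-0.08,0,0,0,0.3],
    [0,0,-0.12,0,0,0,0.3],
    [0,0,-0.12,0,0,0,0.3]
  ]
}}

```text
t: 29.3
tcp_pos: [0.443, -0.0374, 0.1322]
eef_rot: [0.707, 0.707, 0.001, 0.003]
ft_force: [0.2, 0.7, 0.0]
width: 0.0389
grasp_force: 10.0
```

Request:
{"fn": "move_arm", "kwargs": {
  "deltas": [
    [0.05,0.03,0,0,0,0,0.3],
    [0.1,0.06,0,0,0,0,0.3],
    [0.15,0.085,0,0,0,0,0.3],
    [0.1775,0.099,0,0,0,0,0.3],
    [0.1775,0.099,0,0,0,0,0.3],
    [0.1775,0.099,0,0,0,0,0.3]
  ]
}}

```text
t: 30.05
tcp_pos: [0.5403, 0.1398, 0.1288]
eef_rot: [0.707, 0.707, -0.001, -0.001]
ft_force: [-0.1, 0.1, -1.1]
width: 0.0383
grasp_force: 10.0
```

```bash
python3 over.py pics/m.png
```

```text
[0.5403 0.1398 0.1288] 0.03829122477218191 [-0.1  0.1 -1.1]
[257 134] [260.31287351 151.91813168]
origin [197  94]
```

View pics/m.png

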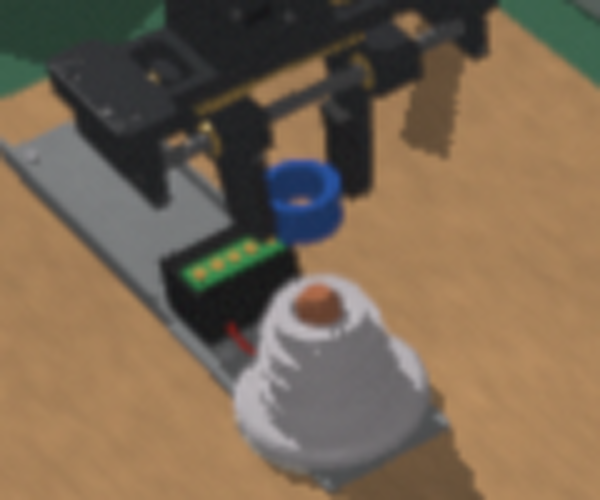

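All four rings are stacked, with the tip showing at (318,300) and the collar held level above it. I'll lower the collar.

Request:
{"fn": "move_arm", "kwargs": {
  "deltas": [
    [0.0005,0,0.02,0,0,0,0.3],
    [0.0005,0,0.035,0,0,0,0.3],
    [0.0005,0,0.043,0,0,0,0.3],
    [0.0005,0,0.049,0,0,0,0.3],
    [0.0005,0,0.054,0,0,0,0.3],
    [0.0005,0,0.054,0,0,0,0.3]
  ]
}}

```text
t: 30.85
tcp_pos: [0.541, 0.141, 0.0756]
eef_rot: [0.707, 0.707, -0.0, -0.0]
ft_force: [-0.8, -0.2, -0.6]
width: 0.0385
grasp_force: 10.0
```

Request:
{"fn": "move_arm", "kwargs": {
  "deltas": [
    [0,0,0.002,0,0,0,0.3],
    [0,0,0.002,0,0,0,0.3],
    [0,0,0.002,0,0,0,0.65],
    [0,0,0.002,0,0,0,0.65],
    [0,0,0.002,0,0,0,0.65],
    [0,0,-0.03,0,0,0,0.65],
    [0,0,-0.06,0,0,0,0.65],
    [0,0,-0.06,0,0,0,0.65]
  ]
}}

```text
t: 31.85
tcp_pos: [0.5419, 0.1411, 0.1376]
eef_rot: [0.707, 0.707, 0.002, 0.001]
ft_force: [-0.1, -0.6, -0.6]
width: 0.0571
grasp_force: 0.0
```

Request:
{"fn": "move_arm", "kwargs": {
  "deltas": [
    [-0.06,-0.01,0,0,0,0,1],
    [-0.12,-0.02,0,0,0,0,1],
    [-0.18,-0.03,0,0,0,0,1],
    [-0.24,-0.04,0,0,0,0,1],
    [-0.3,-0.05,0,0,0,0,1],
    [-0.36,-0.06,0,0,0,0,1],
    [-0.42,-0.065,0,0,0,0,1],
    [-0.48,-0.07,0,0,0,0,1]
  ]
}}

```text
t: 32.85
tcp_pos: [0.4702, -0.3407, 0.1345]
eef_rot: [0.707, 0.707, 0.0, -0.001]
ft_force: [-0.0, 0.1, -0.2]
width: 0.0881
grasp_force: 0.0
```

Request:
{"fn": "move_arm", "kwargs": {
  "deltas": [
    [-0.011,0,0,0,0,0,1],
    [-0.011,0,0,0,0,0,1],
    [-0.011,0,0,0,0,0,1]
  ]
}}

```text
t: 33.22
tcp_pos: [0.4712, -0.3483, 0.1354]
eef_rot: [0.707, 0.708, 0.0, -0.001]
ft_force: [-0.4, 0.5, -0.3]
width: 0.088
grasp_force: 0.0
```

Run:
```python
from h import *
print(telemetry.read_state()["tcp_pos"])
t=cams.camera("top");s=cams.camera("side")
h=hsv(t);print("collar top");show(blobs(t,(h[...,0]>100)&(h[...,0]<130)&(h[...,1]>110),.086,15,(225,195,275,240)))
h=hsv(s);print("collar side");show(blobs(s,(h[...,0]>100)&(h[...,0]<130)&(h[...,1]>110),.086,15,(235,125,290,190)))
print("expect px",proj(t,(.541,.141,.086)),proj(s,(.541,.141,.076)))
show(blobs(s,(h[...,1]<45)&(h[...,2]>150),.034,200,(330,285,420,365)))
a=cv2.resize(s["color"][120:220,200:300],None,fx=4,fy=4,interpolation=cv2.INTER_CUBIC)
b=cv2.resize(s["color"][270:370,320:420],None,fx=4,fy=4,interpolation=cv2.INTER_CUBIC)
cv2.imwrite("pics/n.png",np.hstack([a,b]))
```

```text
[ 0.47119021 -0.34833873  0.13544713]
collar top
[245. 216.] rect c [0.5407 0.1409] sz [0.036  0.0333] ang 89.1 circ [0.5414 0.1412] d 0.0376 deq 0.0347
collar side
expect px [244.92035341 216.36155881] [260.37603211 151.71984938]
[376. 326.] rect c [ 0.4683 -0.3516] sz [0.097 0.055] ang 89.3 circ [ 0.4681 -0.3511] d 0.1086 deq 0.0662
```

Request:
{"fn": "move_arm", "kwargs": {
  "deltas": [
    [-0.001,0,0.05,0,0,0,1],
    [-0.001,0,0.09,0,0,0,1],
    [-0.001,0,0.118,0,0,0,1],
    [-0.001,0,0.118,0,0,0,1],
    [-0.001,0,0.118,0,0,0,1],
    [-0.001,0,0.118,0,0,0,0.5],
    [-0.001,0,0.118,0,0,0,0.5],
    [-0.001,0,0.118,0,0,0,0.5]
  ],
  "force": 25
}}

```text
t: 34.33
tcp_pos: [0.4711, -0.3511, 0.0182]
eef_rot: [0.707, 0.707, -0.0, 0.0]
ft_force: [-0.3, 0.2, 0.1]
width: 0.0603
grasp_force: 0.0
```

Request:
{"fn": "move_arm", "kwargs": {
  "deltas": [
    [0,0,0,0,0,0,0.5],
    [0,0,0,0,0,0,0.5],
    [0,0,0,0,0,0,0.5]
  ]
}}

```text
t: 34.7
tcp_pos: [0.4711, -0.3511, 0.018]
eef_rot: [0.707, 0.707, -0.0, 0.0]
ft_force: [-0.4, 1.0, 4.5]
width: 0.056
grasp_force: 25.0
```

Request:
{"fn": "move_arm", "kwargs": {
  "deltas": [
    [0,0,-0.04,0,0,0,0.5],
    [0,0,-0.09,0,0,0,0.5],
    [0,0,-0.14,0,0,0,0.5],
    [0.05,0.005,-0.15,0,0,0,0.5],
    [0.1,0.01,-0.15,0,0,0,0.5],
    [0.15,0.015,-0.15,0,0,0,0.5],
    [0.2,0.02,-0.15,0,0,0,0.5],
    [0.25,0.025,-0.15,0,0,0,0.5]
  ]
}}

```text
t: 35.7
tcp_pos: [0.4956, -0.0993, 0.1671]
eef_rot: [0.707, 0.707, -0.0, -0.001]
ft_force: [0.5, 0.4, -2.7]
width: 0.0559
grasp_force: 25.0
```

Request:
{"fn": "move_arm", "kwargs": {
  "deltas": [
    [0.05,0.005,0,0,0,0,0.5],
    [0.1,0.01,0,0,0,0,0.5],
    [0.15,0.015,0,0,0,0,0.5],
    [0.2,0.02,0,0,0,0,0.5],
    [0.25,0.027,0,0,0,0,0.5],
    [0.3,0.034,0,0,0,0,0.5],
    [0.36,0.04,0,0,0,0,0.5],
    [0.407,0.044,0,0,0,0,0.5]
  ]
}}

```text
t: 36.7
tcp_pos: [0.5395, 0.3081, 0.1667]
eef_rot: [0.707, 0.707, -0.001, -0.0]
ft_force: [0.8, -0.6, -2.9]
width: 0.0558
grasp_force: 25.0
```

Request:
{"fn": "move_arm", "kwargs": {
  "deltas": [
    [0,0,0,0,0,0,0.5],
    [0,0,0,0,0,0,0.5],
    [0,0,0,0,0,0,0.5]
  ]
}}

```text
t: 37.08
tcp_pos: [0.5401, 0.3048, 0.1676]
eef_rot: [0.708, 0.707, -0.0, -0.0]
ft_force: [0.3, 0.6, -3.0]
width: 0.056
grasp_force: 25.0
```

Run:
```python
from h import *
p=telemetry.read_state()["tcp_pos"];print(p, telemetry.read_state()["width"])
for n in("top","side"):
    c=cams.camera(n);h=hsv(c);u=proj(c,p).astype(int);print(n,u)
    show(blobs(c,(h[...,1]<45)&(h[...,2]>150),p[2]+.016,30,(u[0]-45,u[1]-45,u[0]+45,u[1]+45)))
    cv2.imwrite(f"pics/p_{n}.png",c["color"])
c=cams.camera("side");h=hsv(c)
show(blobs(c,(h[...,0]>100)&(h[...,0]<130)&(h[...,1]>110),.076,15,(235,125,290,190)));print(proj(c,(.541,.141,.076)))
```

```text
[0.54006758 0.30484717 0.16755198] 0.05600101001443171
top [169 214]
[188. 218.] rect c [0.5304 0.2549] sz [0.0944 0.0704] ang 85.5 circ [0.5333 0.2544] d 0.113 deq 0.0786
[142. 214.] rect c [0.5434 0.3644] sz [0.208  0.0837] ang 2.7 circ [0.5411 0.3664] d 0.2158 deq 0.098
side [218  88]
[219.  82.] rect c [0.5375 0.3024] sz [0.0547 0.0693] ang 0.3 circ [0.5383 0.3024] d 0.0876 deq 0.0592
[259. 152.] rect c [0.5382 0.1435] sz [0.0549 0.0362] ang 66.0 circ [0.5359 0.1448] d 0.0567 deq 0.0448
[260.37603211 151.71984938]
```

Request:
{"fn": "move_arm", "kwargs": {
  "deltas": [
    [0.004,0,0.05,0,0,0,0.5],
    [0.004,0,0.09,0,0,0,0.5],
    [0.004,0,0.12,0,0,0,0.5],
    [0.004,0,0.135,0,0,0,0.5],
    [0.004,0,0.141,0,0,0,0.5],
    [0.004,0,0.143,0,0,0,0.5],
    [0.004,0,0.143,0,0,0,0.5]
  ]
}}

```text
t: 38.1
tcp_pos: [0.5404, 0.3101, 0.0256]
eef_rot: [0.707, 0.707, 0.001, 0.0]
ft_force: [0.1, 0.8, -2.9]
width: 0.0558
grasp_force: 25.0
```

Request:
{"fn": "move_arm", "kwargs": {
  "deltas": [
    [0,0,0.0015,0,0,0,0.5],
    [-0.002,0,0.002,0,0,0,0.5],
    [-0.004,0,0.002,0,0,0,0.5],
    [-0.005,0,0.002,0,0,0,0.5],
    [-0.006,0,0.002,0,0,0,0.5],
    [-0.006,0,0.002,0,0,0,0.5]
  ],
  "force": 15
}}

```text
t: 38.85
tcp_pos: [0.5402, 0.304, 0.0231]
eef_rot: [0.707, 0.707, 0.0, 0.0]
ft_force: [-0.2, 0.4, 1.7]
width: 0.0557
grasp_force: 15.0
```

Floor contact is light at 1.7 N. I'll push on towards the box in small steps.

Request:
{"fn": "move_arm", "kwargs": {
  "deltas": [
    [-0.001,0,0,0,0,0,0.5],
    [-0.002,0,0,0,0,0,0.5],
    [-0.003,0,0,0,0,0,0.5],
    [-0.003,0,0,0,0,0,0.5]
  ]
}}

```text
t: 39.35
tcp_pos: [0.5401, 0.302, 0.023]
eef_rot: [0.707, 0.707, 0.001, -0.0]
ft_force: [-0.1, 7.8, 1.8]
width: 0.0559
grasp_force: 15.0
```

Request:
{"fn": "move_arm", "kwargs": {
  "deltas": [
    [-0.001,0,0,0,0,0,0.5],
    [-0.002,0,0,0,0,0,0.5],
    [-0.002,0,0,0,0,0,0.5]
  ]
}}

```text
t: 39.72
tcp_pos: [0.5394, 0.3011, 0.023]
eef_rot: [0.707, 0.707, 0.001, -0.001]
ft_force: [-3.0, 12.8, 2.5]
width: 0.056
grasp_force: 15.0
```

Contact force is 12.8 N, so the driver is against the box. I'll release and retreat.

Request:
{"fn": "move_arm", "kwargs": {
  "deltas": [
    [0,0,0,0,0,0,0.8],
    [0,0,0,0,0,0,0.8],
    [0,0,0,0,0,0,0.8],
    [0,0,-0.04,0,0,0,0.8],
    [0,0,-0.09,0,0,0,0.8],
    [0.03,-0.05,-0.14,0,0,0,0.8],
    [0.05,-0.11,-0.16,0,0,0,0.8],
    [0.05,-0.17,-0.16,0,0,0,0.8]
  ]
}}

```text
t: 40.72
tcp_pos: [0.3818, 0.3487, 0.1831]
eef_rot: [0.707, 0.707, 0.002, 0.0]
ft_force: [0.7, 1.0, -0.2]
width: 0.071
grasp_force: 0.0
```

Request:
{"fn": "move_arm", "kwargs": {
  "deltas": [
    [0.05,-0.06,0,0,0,0,0.8],
    [0.1,-0.12,0,0,0,0,0.8],
    [0.12,-0.14,0,0,0,0,0.8],
    [0.12,-0.14,0,0,0,0,0.8],
    [0.12,-0.14,0,0,0,0,0.8]
  ]
}}

```text
t: 41.35
tcp_pos: [0.243, 0.4677, 0.1816]
eef_rot: [0.707, 0.707, -0.0, 0.0]
ft_force: [0.6, -0.4, -0.1]
width: 0.0705
grasp_force: 0.0
```

Run:
```python
from h import *
p=telemetry.read_state()["tcp_pos"];print(p)
t=cams.camera("top");s=cams.camera("side")
h=hsv(t);print("driver top");show(blobs(t,(h[...,1]<45)&(h[...,2]>170),.039,60,(150,190,222,245)))
h=hsv(s);print("side");show(blobs(s,(h[...,1]<45)&(h[...,2]>150),.039,60,(185,90,255,170)))
a=cv2.resize(s["color"][90:210,190:310],None,fx=3.3,fy=3.3,interpolation=cv2.INTER_CUBIC)
b=cv2.resize(t["color"][160:280,140:260],None,fx=3.3,fy=3.3,interpolation=cv2.INTER_CUBIC)
cv2.imwrite("pics/q.png",np.hstack([a,b]))
```

```text
[0.24300406 0.46772107 0.18158193]
driver top
[187. 220.] rect c [0.54   0.3035] sz [0.1016 0.0559] ang 89.1 circ [0.5394 0.3032] d 0.1127 deq 0.0703
side
[226. 130.] rect c [0.5369 0.3017] sz [0.0536 0.0929] ang 0.3 circ [0.5262 0.3016] d 0.0973 deq 0.065
```

View pics/q.png

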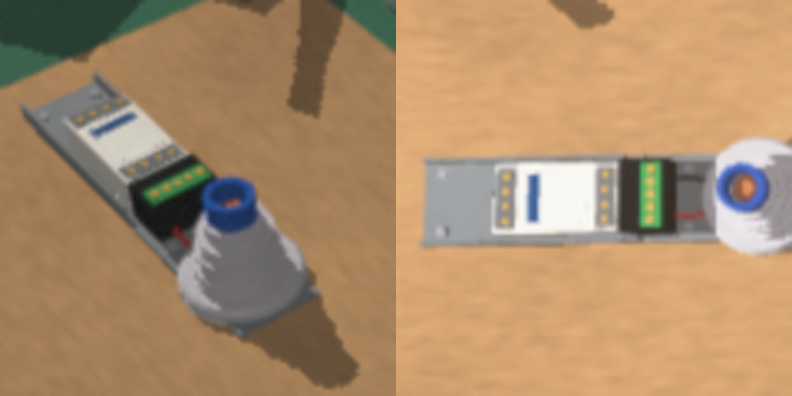

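The picture shows the driver flush against the black box at (619,195), with the rings stacked and the collar on top at (742,187). I'll hand in.

```bash
python3 -c "
from bench import bot
print(bot.hand_in())"
```

```text
the job is handed in; nothing more can be done
None
```

The lamp is back together and handed in: the four rings found (70, 64, 58 and 46 mm; the 52 mm one was absent) are on the column with the collar on top, and the driver is pushed flush against the terminal box; the hand-in returned no verdict.

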